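# Brace a storage jar in its stand and unscrew the tight lid

### The arm

A 7-joint arm with a two-finger parallel gripper is mounted at the origin on a cart in front of the work surface, level with it; the furniture and walls round the work are solid. World frame = base frame: x ahead of the robot, y to its left, z up, the work surface at z = 0. Lengths are in m, angles in rad, forces in N, time in s.
With the tool pointing down it reaches from about 0.425 to 0.975 m from the base axis. Payload 16.7 kg.
Tool frame: the origin (TCP) lies at the very end of the fingers, on their centre line; the grasp point (between the pads) lies 19 mm behind it; z points along the fingers, y is the line along which they close (so a half turn about z gives the same grasp; the last joint's range is limited). The gripper opens to 85 mm and grips with 20 to 120 N. Pads are 22 mm wide; open, the fingers measure 114 mm over their backs; the gripper's body (76 mm by 85 mm) begins 54 mm behind the grasp point. The pads swing forward as they close: fully open they stand 13 mm farther back than shut.
Start: joints at [-1.379, 0.426, 0.074, 1.606, -0.034, 1.111, -0.067], TCP at [0.226, 0.636, 0.21] pointing down, gripper open.
Joint ranges: [-2.85, 2.85], [-0.5, 2.14], [-1.23, 1.37], [0.21, 2.46], [-1.02, 4.16], [0.16, 2.05], [-2.73, 2.73]. Speed limits (rad/s): [1.89, 1.89, 2.39, 2.39, 3.01, 3.01, 3.01].

### API

Orientations are given as a unit quaternion [w, x, y, z].
In Python, from station import get_obs, get_image, calibration, close_job gives the robot as it stands. The module is installed in compiled form; this text tells all that it offers.
- The arm moves only by the shell command python3 -m pendant 'ROWS' [OPENING] [FORCE]. ROWS is JSON, a list of rows, each an object with "linear": the shift along the tool's x, y, z in m, a list of three; "roll": the turn about the tool's z in rad. A call has 1 to 5 rows; each row shifts and turns the commanded pose from where the row before left it, along the tool's axes as they then stand; what a row does not reach is not made up. A row lasts 1/8 s, in which the tool goes at most 62.5 mm and 10.7 degrees, less where a joint would pass 70% of its speed; a pose out of reach is approached as far as the arm can. A call with a gripper value outside its range is refused whole. OPENING is the closure, from 0 (fully open) to 1 (shut), set as the call begins (- or left out, the last holds). The fingers move at their own pace and stop on an object; FORCE is the grip in N (left out, the last holds). Time passes only in rows, so rows that do not move let the fingers close. It gives the time, the measured TCP pose, the force, the opening and the grip force at its end, in the units of the state.
- get_obs(): the state, without advancing time (a new reading comes with each control period).
- get_image(name): name is "side" or "top"; returns the picture (420x560x3 uint8, red, green, blue); there is no depth.
- calibration(name): a dict with "K" (3x3 intrinsics, pixels), "dist_coeffs" ([k1, k2, p1, p2, k3] as OpenCV has them; the pictures are not rectified), "pose" (4x4, takes a point from camera to world coordinates). Camera axes: x right, y down, z forward; pixel columns grow to the right and rows downward; lengths in m; the calibration is good to about 2 mm. A picture is of the moment at which its call begins. calibration takes no time and is no camera call.
- close_job(): hands the job in; it is judged then, once.
The state is a dict: "time": time; "q": joint angles; "qd": joint speeds; "joint_torque": joint torques, N m; "eef_pos": TCP position; "ee_rot": TCP orientation; "force": force on the tool from outside, world axes, zero at the start; "wrist_torque": the same for the moment, N m; "grip_width": finger opening in m; "grasp_force": force on a finger pad.
Only numpy, scipy, OpenCV 4.12 (cv2) and the standard library are available. Lean on these libraries where they do the work, as an engineer would, in place of code of your own. Each camera call takes 0.05 s, during which the arm holds its last target. There are 200 camera calls.

### The job

Stand the closed square jar down into the square socket on top of the wooden stand, so that it cannot turn, and then twist its tight lid anticlockwise until it comes free. Lift the lid off and finish while still holding it level and still, straight above the open jar and just clear of it, about two centimetres over the rim (do not put it down or let go). The jar must be left sitting upright and fully home in the socket, and the tin, the shaker and the spice jar must be left alone.

Things in the scene. Friction and masses are not known exactly. Their poses are not given: they have to be found in the camera images.
- jar: Loose white stoneware jar, 0.35 kg: square body 60 x 60 mm with upright flat sides, 62 mm high, then a round neck (42 mm diameter, 50 mm over its thread ledges). 94 mm tall with its lid on. Origin: centre of the underside; z up, x and y square to its sides. In the socket it turns about 4 degrees before it is braced.
- mouth (a point): Centre of the jar's mouth, level with the neck's rim, 88 mm above the jar's underside. A springy rubber seal on the rim stands 3 mm above it under the closed lid, 5 mm once open.
- lid: Round ribbed bare-metal twist-off lid, 58 mm diameter, 22 mm high, 0.06 kg. Origin: centre of its open lower edge, 72 mm above the jar's underside when closed; z up. Tight: roughly 0.4 to 0.7 N m (grip it firmly, about 35 N), enough to spin a jar merely standing on the worktop; the jar can be carried by it.
- lid_top (a point): Centre of the lid's flat top, 22 mm above its lower edge. Turned anticlockwise from above, the lid is free after about 55 degrees relative to the jar and meets a stop at about 90 (aim at 70 to 80). It does not rise as it turns; once free it lifts straight off.
- stand: Wooden jar stand fixed to the worktop: foot 110 x 110 x 10 mm, round column of 48 mm diameter, and a square socket, open upward, on top. Origin: centre of the foot's underside, on the worktop; x and y square to the socket's walls, z up.
- socket (a point): Centre of the socket's floor, 45 mm above the worktop. The socket is 64 mm wide inside (2 mm play each side of the jar); its walls rise 16 mm above the floor, then lean outward 6 mm more as a lead-in (about 86 mm over the lips). The jar fits in any of four quarter turns.
- tin: Bystander: small food tin, 57 mm in diameter, 72 mm high, in the row of three just beyond the jar and stand. Origin: centre of the underside.
- shaker: Bystander: glass salt shaker with grey top, 44 mm in diameter, 90 mm high, in the row of three just beyond the jar and stand. Origin: centre of the underside.
- spice: Bystander: spice jar with a screw cap, 46 mm in diameter, 106 mm high, in the row of three just beyond the jar and stand. Origin: centre of the underside.

How it is judged:
By the outcome, as a careful person would: the job done as asked, in the order asked, and still so for the second after the job is handed in, while the arm keeps its last pose, push and grip.
It also fails if it takes over 56 s, if anything falls off the work surface, if the arm or the gripper's body presses on something with over 40 N, if the wrist force passes 120 N, or if a joint passes its speed limit or range.

## Working session

There is one attempt and no reset: what is moved stays moved. The work goes in short steps, Python scripts to look and compute and a shell command to move; the robot and the scene stay as the last step left them, time stands still between calls to the robot, and variables do not carry over. Pictures are saved under pics/ and viewed, at most 10 in all, crops included, and the job is handed in when it is done.

```bash
mkdir -p pics
python3 - <<'E'
from station import *
import cv2,numpy as np
for n in("side","top"):
    cv2.imwrite(f"pics/{n}0.png",get_image(n)[:,:,::-1]);c=calibration(n);print(n,np.round(c["K"],1).tolist(),np.round(c["dist_coeffs"],3),np.round(c["pose"],3).tolist())
o=get_obs();print({k:np.round(v,3).tolist() for k,v in o.items()})
E
```

```text
side [[456.4, 0.0, 275.1], [0.0, 456.4, 215.5], [0.0, 0.0, 1.0]] [-0.15  0.    0.    0.    0.  ] [[0.942, -0.185, 0.281, 0.304], [-0.336, -0.511, 0.791, -0.468], [-0.003, -0.84, -0.543, 0.586], [0.0, 0.0, 0.0, 1.0]]
top [[429.6, 0.0, 277.7], [0.0, 429.6, 203.1], [0.0, 0.0, 1.0]] [-0.104  0.     0.     0.     0.   ] [[-0.029, -0.992, 0.123, 0.468], [-1.0, 0.029, -0.0, 0.243], [-0.004, -0.123, -0.992, 0.941], [0.0, 0.0, 0.0, 1.0]]
{'time': 0.1, 'q': [-1.379, 0.427, 0.074, 1.607, -0.034, 1.111, -0.067], 'qd': [0.0, -0.0, 0.0, -0.001, 0.001, -0.001, -0.001], 'joint_torque': [0.009, -95.153, 3.772, -46.44, 0.02, 0.006, 0.0], 'eef_pos': [0.226, 0.636, 0.209], 'ee_rot': [-0.0, 0.17, 0.985, -0.001], 'force': [-0.48, -0.494, -0.071], 'wrist_torque': [-0.068, 0.012, 0.001], 'grasp_force': 0.0, 'grip_width': 0.085}
```

View pics/side0.png

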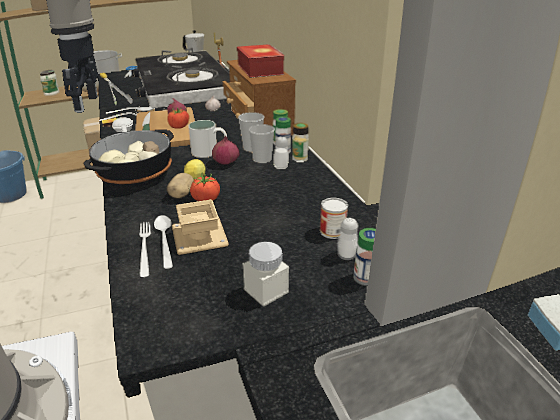

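View pics/top0.png

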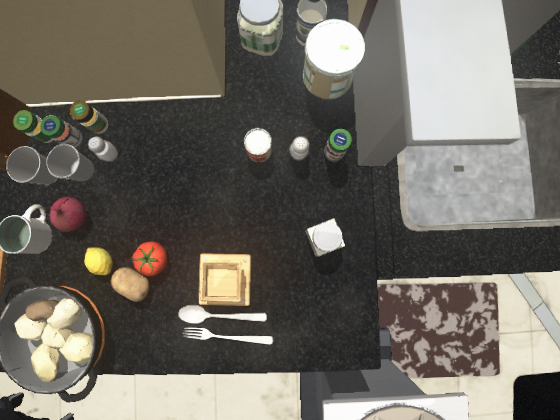

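The side view shows the jar's lid at about (265,250), the stand at (200,228), and the tin, shaker and spice jar at right. The top view shows the lid at (327,237) and the socket at (225,281). Next I enlarge these for pixel picks.

Run:
```python
import cv2,numpy as np
s=cv2.imread("pics/side0.png");t=cv2.imread("pics/top0.png")
f=lambda im,x,y:cv2.resize(im[y:y+60,x:x+80],None,fx=5,fy=5,interpolation=cv2.INTER_CUBIC)
print(cv2.imwrite("pics/crop0.png",np.vstack([np.hstack([f(s,225,243),f(t,287,210)]),np.hstack([f(s,160,195),f(t,185,250)])])))
```

```text
True
```

View pics/crop0.png

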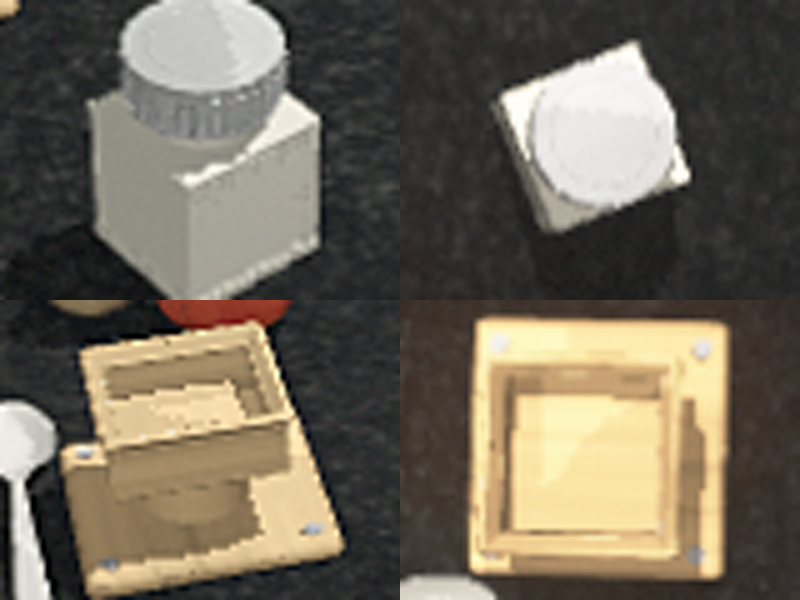

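The crops show the jar's lid and body corners and the socket's lips clearly. I fit poses (with free height) from both views.

```bash
cat > h.py <<'E'
import numpy as np,cv2
from station import *
from scipy.optimize import least_squares
C={n:calibration(n) for n in("side","top")}
def proj(n,P):
    c=C[n];T=np.linalg.inv(c["pose"]);return cv2.projectPoints(np.array(P,float).reshape(-1,3),cv2.Rodrigues(T[:3,:3])[0],T[:3,3],c["K"],np.array(c["dist_coeffs"],float))[0][:,0]
def fit(obs,x0):  # obs: (view, body point, pixel); x=[x,y,z,yaw]
    def r(x):
        c,s=np.cos(x[3]),np.sin(x[3])
        return np.concatenate([(proj(n,[x[0]+c*p[0]-s*p[1],x[1]+s*p[0]+c*p[1],x[2]+p[2]])[0]-u) for n,p,u in obs])
    return least_squares(r,x0,loss="soft_l1"),r
def back(n,u,z):
    c=C[n];d=cv2.undistortPoints(np.array([[u]],float),c["K"],np.array(c["dist_coeffs"],float))[0,0]
    v=c["pose"][:3,:3]@np.r_[d,1];o=c["pose"][:3,3];return o+v*(z-o[2])/v[2]
def tri(us,ut):
    A=[]
    for n,u in(("side",us),("top",ut)):
        c=C[n];d=np.r_[cv2.undistortPoints(np.array([[u]],float),c["K"],np.array(c["dist_coeffs"],float))[0,0],1];A.append((c["pose"][:3,3],c["pose"][:3,:3]@d))
    M=np.c_[A[0][1],-A[1][1]];t=np.linalg.lstsq(M,A[1][0]-A[0][0],rcond=None)[0]
    return (A[0][0]+t[0]*A[0][1]+A[1][0]+t[1]*A[1][1])/2
E
python3 - <<'E'
from h import *
px=lambda x,y,ox,oy:np.array([(x+.5)/5-.5+ox,(y+.5)/5-.5+oy])
js=lambda x,y:px(x,y,225,243); jt=lambda x,y:px(x,y,287,210); ss=lambda x,y:px(x,y,160,195); st=lambda x,y:px(x,y,185,250)
print("lid tri",tri(js(204,42),jt(203,133)))
S=[ss(82,52),ss(262,22),ss(294,118),ss(112,142)]
T=[st(83,65),st(280,65),st(280,255),st(75,255)]
W=[back("top",u,.067) for u in T];print("lip",np.round(W,4).tolist(),[back("side",u,.067).round(4).tolist() for u in S])
F=[st(77,18),st(328,22),st(322,277),st(70,275)];print("foot",[back("top",u,.01).round(4).tolist() for u in F],[back("side",ss(*u),.01).round(4).tolist() for u in((62,147),(88,297),(343,250))])
B=[jt(98,105),jt(237,43),jt(290,182)];print("body",[back("top",u,.062).round(4).tolist() for u in B],[back("side",js(*u),.062).round(4).tolist() for u in((92,103),(190,183),(320,120))])
for n,P in(("tin",(257,137)),("shaker",(300,146)),("spice",(340,137))):print(n,back("top",P,.085).round(3))
E
```

```text
lid tri [0.50453467 0.14708814 0.09282421]
lip [[0.46, 0.4013, 0.067], [0.458, 0.3212, 0.067], [0.382, 0.3229, 0.067], [0.3839, 0.4056, 0.067]] [[0.3827, 0.4023, 0.067], [0.4632, 0.4001, 0.067], [0.4582, 0.3189, 0.067], [0.3829, 0.3269, 0.067]]
foot [[0.4797, 0.414, 0.01], [0.4752, 0.3052, 0.01], [0.3666, 0.3103, 0.01], [0.3699, 0.4185, 0.01]] [[0.3691, 0.4179, 0.01], [0.3618, 0.3022, 0.01], [0.4703, 0.2983, 0.01]]
body [[0.5192, 0.186, 0.062], [0.5429, 0.1279, 0.062], [0.4853, 0.1086, 0.062]] [[0.4662, 0.1647, 0.062], [0.4859, 0.1105, 0.062], [0.541, 0.1274, 0.062]]
tin [0.713 0.281 0.085]
shaker [0.691 0.194 0.085]
spice [0.708 0.111 0.085]
```

The lid's triangulated height is 0.093 m against 0.094 expected, and the lip and body corners agree in both views. The jar is at about (0.504, 0.147) with yaw about 19°, and the socket is at about (0.422, 0.362) with yaw about -2.3°. I roll first to line up with the jar, then translate.

```bash
cat >> h.py <<'E'
def go(x,y,z,yaw=None):  # shift in tool axes to a target; roll to bring finger line to azimuth yaw (deg)
    from scipy.spatial.transform import Rotation as R
    o=get_obs();q=o["ee_rot"];M=R.from_quat([q[1],q[2],q[3],q[0]]).as_matrix()
    a=np.degrees(np.arctan2(M[1,1],M[0,1]));print("t",round(o["time"],2),"pos",np.round(o["eef_pos"],4),"finger az",round(a,2),"q7",round(o["q"][6],2),"w",round(o["grip_width"],4))
    print("shift",np.round(M.T@(np.array([x,y,z])-o["eef_pos"]),4), "roll","" if yaw is None else round(np.radians((a-yaw+90)%180-90),3))
E
python3 -m pendant '[{"linear":[0,0,0],"roll":0.179},{"linear":[0,0,0],"roll":0.179},{"linear":[0,0,0],"roll":0.179},{"linear":[0,0,0],"roll":0.179},{"linear":[0,0,0],"roll":0.179}]'
python3 -c "from h import *;go(.504,.147,.21,19)"
```

```text
time: 0.72
eef_pos: [0.2262, 0.6357, 0.2092]
ee_rot: [0.0, 0.582, 0.813, -0.0]
force: [-0.3, 0.6, -0.5]
grip_width: 0.0854
grasp_force: 0.0
t 0.72 pos [0.2262 0.6357 0.2092] finger az 18.8 q7 -0.9 w 0.0854
shift [-5.521e-01  1.055e-01 -5.000e-04] roll -0.004
```

```bash
python3 -m pendant '[{"linear":[-0.045,0.0086,0],"roll":0},{"linear":[-0.045,0.0086,0],"roll":0},{"linear":[-0.045,0.0086,0],"roll":0},{"linear":[-0.045,0.0086,0],"roll":0},{"linear":[-0.045,0.0086,0],"roll":0}]' >/dev/null
python3 -m pendant '[{"linear":[-0.045,0.0086,0],"roll":0},{"linear":[-0.045,0.0086,0],"roll":0},{"linear":[-0.045,0.0086,0],"roll":0},{"linear":[-0.045,0.0086,0],"roll":0},{"linear":[-0.045,0.0086,0],"roll":0}]'
python3 -c "from h import *;go(.504,.147,.14,19)"
```

```text
time: 1.98
eef_pos: [0.4554, 0.2375, 0.2096]
ee_rot: [-0.0, 0.58, 0.815, -0.0]
force: [0.2, 0.7, 0.7]
grip_width: 0.0853
grasp_force: 0.0
t 1.98 pos [0.4554 0.2375 0.2096] finger az 19.14 q7 -0.18 w 0.0853
shift [-0.1014  0.0162  0.0695] roll 0.002
```

```bash
python3 -m pendant '[{"linear":[-0.045,0.008,0.0],"roll":0},{"linear":[-0.045,0.008,0.01],"roll":0},{"linear":[-0.01,0,0.03],"roll":0},{"linear":[0,0,0.03],"roll":0},{"linear":[0,0,0],"roll":0}]'
python3 - <<'E'
from h import *
go(.504,.147,.063,19)
s=get_image("side")[:,:,::-1];t=get_image("top")[:,:,::-1]
f=lambda im,x,y:cv2.resize(im[y:y+150,x:x+100],None,fx=4,fy=4,interpolation=cv2.INTER_CUBIC)
cv2.imwrite("pics/pre.png",np.hstack([f(s,215,160),f(t,280,160)]))
print(proj("side",[[.504,.147,.094]]))
E
```

```text
time: 2.6
eef_pos: [0.5016, 0.149, 0.1381]
ee_rot: [-0.001, 0.58, 0.815, -0.002]
force: [-0.3, 0.5, 0.8]
grip_width: 0.0854
grasp_force: 0.0
t 2.6 pos [0.5016 0.149  0.1381] finger az 19.11 q7 0.1 w 0.0854
shift [-0.0026  0.0019  0.075 ] roll 0.002
[[265.43167879 250.52995702]]
```

View pics/pre.png

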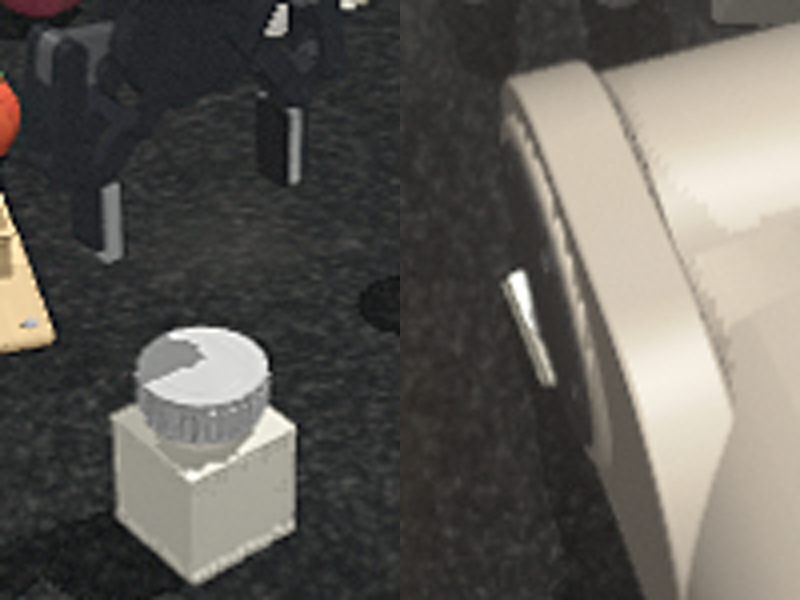

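The side view shows the open fingers centred above the lid (lid top at about crop (204,358)), with nothing in the way; the arm hides the top view. I descend and close.

```bash
python3 -m pendant '[{"linear":[-0.0026,0.0019,0.025],"roll":0},{"linear":[0,0,0.025],"roll":0},{"linear":[0,0,0.015],"roll":0},{"linear":[0,0,0.01],"roll":0},{"linear":[0,0,0],"roll":0}]'
python3 -m pendant '[{"linear":[0,0,0],"roll":0},{"linear":[0,0,0],"roll":0},{"linear":[0,0,0],"roll":0},{"linear":[0,0,0],"roll":0},{"linear":[0,0,0],"roll":0}]' 1 40
python3 -m pendant '[{"linear":[0,0,0],"roll":0},{"linear":[0,0,0],"roll":0},{"linear":[0,0,0],"roll":0}]'
python3 - <<'E'
from h import *
go(.504,.147,.063,19)
s=get_image("side")[:,:,::-1]
cv2.imwrite("pics/grip.png",cv2.resize(s[180:320,200:340],None,fx=4,fy=4,interpolation=cv2.INTER_CUBIC))
E
```

```text
time: 3.32
eef_pos: [0.5056, 0.148, 0.0646]
ee_rot: [-0.0, 0.58, 0.815, -0.0]
force: [-1.2, -0.1, -0.0]
grip_width: 0.0855
grasp_force: 0.0
time: 3.95
eef_pos: [0.5058, 0.148, 0.0655]
ee_rot: [-0.0, 0.58, 0.815, 0.0]
force: [-4.6, -1.2, 11.4]
grip_width: 0.0551
grasp_force: 39.8
time: 4.32
eef_pos: [0.5058, 0.148, 0.0655]
ee_rot: [-0.0, 0.58, 0.815, 0.0]
force: [-3.4, -0.7, 11.6]
grip_width: 0.0555
grasp_force: 39.8
t 4.33 pos [0.5058 0.148  0.0655] finger az 19.13 q7 0.19 w 0.0555
shift [-0.0004 -0.002   0.0025] roll 0.002
```

View pics/grip.png

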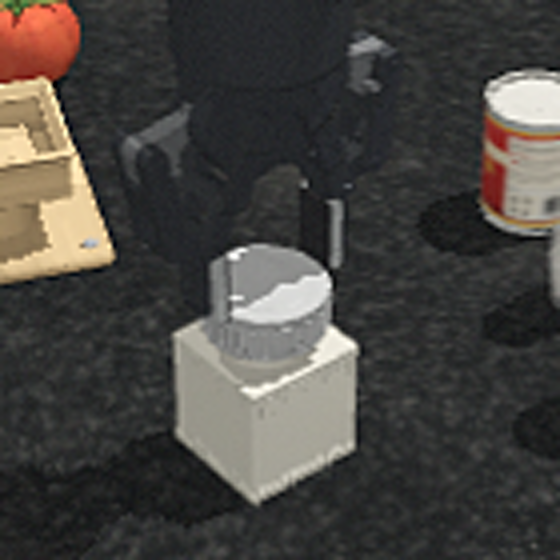

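The fingers are closed on the lid with 40 N, but the width is 55.5 mm, not 58, and the right pad (crop (335,235)) seems to sit behind the lid's middle. I check this numerically.

Run:
```python
from h import *
a=np.radians(19.1);u=np.array([np.cos(a),np.sin(a),0]);v=np.array([-np.sin(a),np.cos(a),0]);P=np.array([.5058,.148,0])
f=lambda p:np.round((proj("side",[p])[0]-[200,180]+.5)*4-.5).tolist()
for s in(1,-1):
  for z in(.0655,.072,.095):print("finger",s,z,[f(P+s*.029*u+w*.011*v+[0,0,z]) for w in(-1,1)])
J=np.array([.504,.147,0])
print("lid top",f(J+[0,0,.094]),"jar corners",[f(J+.03*(i*u+j*v)+[0,0,.062]) for i,j in((-1,1),(-1,-1),(1,-1))],[f(J+.03*(i*u+j*v)) for i,j in((-1,1),(-1,-1),(1,-1))])
import os
im=cv2.imread("pics/grip.png")[200:380,140:390];cv2.imwrite("pics/grip2.png",cv2.resize(im,None,fx=3,fy=3,interpolation=cv2.INTER_CUBIC))
```

```text
finger 1 0.0655 [[332.0, 318.0], [302.0, 295.0]]
finger 1 0.072 [[332.0, 307.0], [302.0, 284.0]]
finger 1 0.095 [[332.0, 267.0], [302.0, 244.0]]
finger -1 0.0655 [[231.0, 370.0], [201.0, 345.0]]
finger -1 0.072 [[230.0, 358.0], [201.0, 334.0]]
finger -1 0.095 [[229.0, 317.0], [199.0, 293.0]]
lid top [263.0, 284.0] jar corners [[172.0, 333.0], [252.0, 401.0], [357.0, 346.0]] [[178.0, 435.0], [255.0, 504.0], [355.0, 448.0]]
```

View pics/grip2.png

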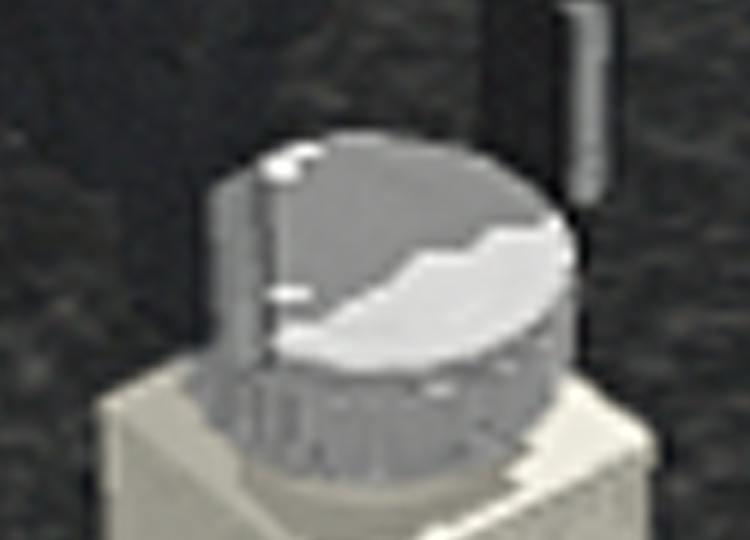

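Run:
```python
from h import *
a=np.radians(19.1);u=np.array([np.cos(a),np.sin(a),0]);v=np.array([-np.sin(a),np.cos(a),0]);P=np.array([.5016,.149,0])
f=lambda p:np.round((proj("side",[p])[0]-[215,160]+.5)*4-.5).tolist()
for s in(1,-1):
  for z in(.138,.145,.151,.158,.165):print("finger",s,z,[f(P+s*.0427*u+w*.011*v+[0,0,z]) for w in(-1,1)])
```

```text
finger 1 0.138 [[287.0, 257.0], [256.0, 236.0]]
finger 1 0.145 [[287.0, 244.0], [256.0, 223.0]]
finger 1 0.151 [[288.0, 232.0], [256.0, 211.0]]
finger 1 0.158 [[288.0, 219.0], [256.0, 198.0]]
finger 1 0.165 [[288.0, 205.0], [256.0, 184.0]]
finger -1 0.138 [[130.0, 329.0], [99.0, 305.0]]
finger -1 0.145 [[129.0, 316.0], [98.0, 292.0]]
finger -1 0.151 [[128.0, 304.0], [98.0, 280.0]]
finger -1 0.158 [[128.0, 290.0], [97.0, 266.0]]
finger -1 0.165 [[127.0, 276.0], [96.0, 252.0]]
```

In both pictures the tips are well above the reported TCP. The grip is therefore only on the lid's top edge, and that explains the 55.5 mm width. I reopen, go 20 mm lower and close again.

```bash
python3 -m pendant '[{"linear":[0,0,0],"roll":0},{"linear":[0,0,0],"roll":0},{"linear":[0,0,0],"roll":0},{"linear":[0,0,0],"roll":0},{"linear":[0,0,0],"roll":0}]' 0 
python3 -m pendant '[{"linear":[0,-0.002,0.006],"roll":0},{"linear":[0,0,0.007],"roll":0},{"linear":[0,0,0.007],"roll":0},{"linear":[0,0,0],"roll":0}]'
python3 -m pendant '[{"linear":[0,0,0],"roll":0},{"linear":[0,0,0],"roll":0},{"linear":[0,0,0],"roll":0},{"linear":[0,0,0],"roll":0},{"linear":[0,0,0],"roll":0}]' 1 40
python3 - <<'E'
from h import *
go(.504,.147,.063,19)
s=get_image("side")[:,:,::-1]
cv2.imwrite("pics/grip3.png",cv2.resize(s[220:310,220:330],None,fx=6,fy=6,interpolation=cv2.INTER_CUBIC))
E
```

```text
time: 5.0
eef_pos: [0.5055, 0.1479, 0.0646]
ee_rot: [-0.0, 0.58, 0.815, -0.0]
force: [0.2, -0.6, -0.3]
grip_width: 0.0852
grasp_force: 0.0
time: 5.5
eef_pos: [0.5033, 0.147, 0.0439]
ee_rot: [-0.0, 0.58, 0.815, -0.001]
force: [-0.3, 0.1, -0.6]
grip_width: 0.0854
grasp_force: 0.0
time: 6.12
eef_pos: [0.5041, 0.1474, 0.045]
ee_rot: [0.0, 0.58, 0.815, 0.0]
force: [0.3, -0.6, 6.0]
grip_width: 0.0559
grasp_force: 41.8
t 6.12 pos [0.5041 0.1474 0.045 ] finger az 19.13 q7 0.21 w 0.0559
shift [-0.0003 -0.0002 -0.018 ] roll 0.002
```

View pics/grip3.png

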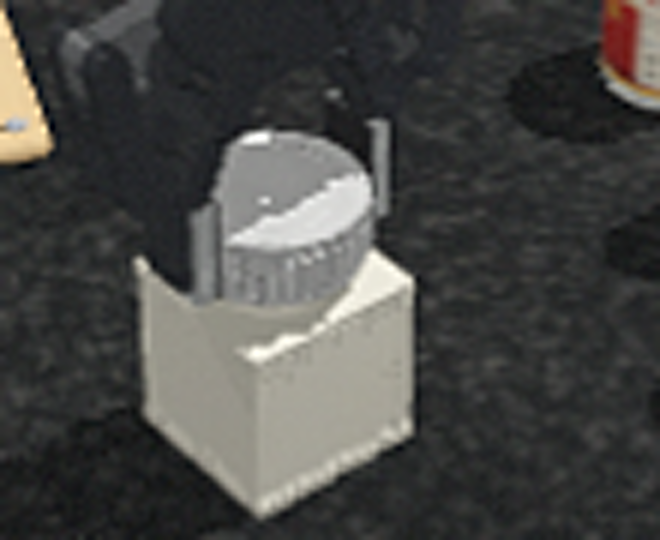

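The grip is now good: both pads cover the lid's side (crop left pad (205,255), right pad (380,170)) with the tips above the shoulder. I lift and refine the fits.

```bash
python3 -m pendant '[{"linear":[0,0,-0.01],"roll":0},{"linear":[0,0,-0.02],"roll":0},{"linear":[0,0,-0.025],"roll":0},{"linear":[0,0,-0.025],"roll":0},{"linear":[0,0,-0.025],"roll":0}]'
python3 - <<'E'
from h import *
px=lambda x,y,ox,oy:np.array([(x+.5)/5-.5+ox,(y+.5)/5-.5+oy])
js=lambda x,y:("side",px(x,y,225,243)); jt=lambda x,y:("top",px(x,y,287,210)); ss=lambda x,y:("side",px(x,y,160,195)); st=lambda x,y:("top",px(x,y,185,250))
m=lambda L:[(n,p,u) for p,(n,u) in L]
h=.03;J=m([((0,0,.094),js(204,42)),((0,0,.094),jt(203,133)),((-h,h,.062),js(92,103)),((-h,-h,.062),js(190,183)),((h,-h,.062),js(320,120)),((h,h,.062),jt(98,105)),((h,-h,.062),jt(237,43)),((-h,-h,.062),jt(290,182)),((h,-h,0),js(320,245)),((-h,h,0),js(98,235))])
r,f=fit(J,[.504,.147,0,.33]);print("jar",r.x[:3],np.degrees(r.x[3]),np.abs(r.fun).max())
k=.0405;b=.055
L=lambda k:m([((-k,k,.067),ss(82,52)),((k,k,.067),ss(262,22)),((k,-k,.067),ss(294,118)),((-k,-k,.067),ss(112,142)),((k,k,.067),st(85,65)),((k,-k,.067),st(280,65)),((-k,-k,.067),st(280,255)),((-k,k,.067),st(75,255)),
((b,b,.01),st(77,18)),((b,-b,.01),st(328,22)),((-b,-b,.01),st(322,277)),((-b,b,.01),st(70,275)),((-b,b,.01),ss(62,147)),((-b,-b,.01),ss(88,297)),((b,-b,.01),ss(343,250))])
for k in(.039,.0405,.043):
  r,f=fit(L(k),[.422,.362,0,0]);print("stand",r.x[:3],np.degrees(r.x[3]),r.cost)
go(.422,.362,.15,-2.3)
E
```

```text
time: 6.8
eef_pos: [0.5031, 0.147, 0.1506]
ee_rot: [-0.0, 0.58, 0.815, -0.0]
force: [0.2, 0.3, -5.3]
grip_width: 0.0557
grasp_force: 44.1
jar [ 0.50385443  0.14687338 -0.00059146] 19.79446384779522 1.338896613377159
stand [ 0.42155305  0.36244691 -0.00154789] -2.4712197484826803 6.895365408147029
stand [ 0.42160602  0.36265316 -0.00196389] -2.563121000081224 8.203433105233483
stand [ 0.4218049   0.36279684 -0.00280883] -2.657842886208653 18.112193806714007
t 6.8 pos [0.5031 0.147  0.1506] finger az 19.13 q7 0.1 w 0.0557
shift [ 0.2297 -0.0062  0.0006] roll 0.374
```

```bash
python3 -m pendant '[{"linear":[0,0,0],"roll":0.13},{"linear":[0,0,0],"roll":0.13},{"linear":[0,0,0],"roll":0.129},{"linear":[0,0,0],"roll":0}]' >/dev/null
python3 -c "from h import *;go(.4215,.3625,.15)"
```

```text
t 7.3 pos [0.5032 0.1472 0.1497] finger az -3.11 q7 -0.25 w 0.0561
shift [ 0.2105 -0.0932 -0.0003] roll
```

```bash
python3 -m pendant '[{"linear":[0.015,-0.0066,0],"roll":0},{"linear":[0.028,-0.0125,0],"roll":0},{"linear":[0.03,-0.0133,0],"roll":0},{"linear":[0.03,-0.0133,0],"roll":0},{"linear":[0.03,-0.0133,0],"roll":0}]' >/dev/null
python3 -m pendant '[{"linear":[0.03,-0.0133,0],"roll":0},{"linear":[0.025,-0.011,0],"roll":0},{"linear":[0.0145,-0.0065,0],"roll":0},{"linear":[0.008,-0.0034,0],"roll":0},{"linear":[0,0,0],"roll":0}]'
python3 -m pendant '[{"linear":[0,0,0.012],"roll":0},{"linear":[0,0,0],"roll":0},{"linear":[0,0,0],"roll":0}]'
python3 - <<'E'
from h import *
go(.4215,.3625,.09)
s=get_image("side")[:,:,::-1];t=get_image("top")[:,:,::-1]
f=lambda im,x,y:cv2.resize(im[y:y+120,x:x+80],None,fx=5,fy=5,interpolation=cv2.INTER_CUBIC)
cv2.imwrite("pics/above.png",np.hstack([f(s,160,145),f(t,185,200)]))
E
```

```text
time: 8.55
eef_pos: [0.4221, 0.3625, 0.1495]
ee_rot: [0.0, 0.726, 0.688, -0.0]
force: [1.1, -0.1, -4.5]
grip_width: 0.0559
grasp_force: 44.1
time: 8.93
eef_pos: [0.4224, 0.362, 0.1375]
ee_rot: [0.0, 0.727, 0.687, -0.0]
force: [0.1, 0.5, -3.9]
grip_width: 0.0561
grasp_force: 44.1
t 8.93 pos [0.4224 0.362  0.1375] finger az -3.2 q7 -0.67 w 0.0561
shift [ 0.0004 -0.0009  0.0475] roll
```

View pics/above.png

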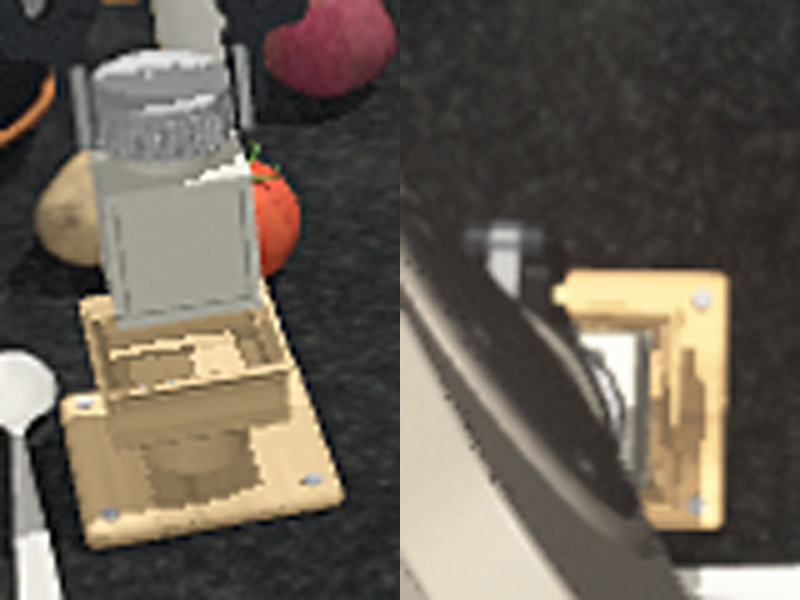

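The jar hangs upright above the socket with edges parallel to the lips (crop jar bottom edge (115,325) to (268,303)). I check its offset numerically.

Run:
```python
from h import *
px=lambda x,y,ox,oy:np.array([(x+.5)/5-.5+ox,(y+.5)/5-.5+oy])
h=.03
L=[("side",(-h,-h,0),px(115,325,160,145)),("side",(h,-h,0),px(268,303,160,145)),("side",(-h,-h,.062),px(93,172,160,145)),("side",(h,-h,.062),px(248,178-10,160,145)),("side",(0,0,.094),px(160,78,160,145))]
for u,z in((L[0][2],.0925),(L[1][2],.0925),(L[4][2],.1865)):print(back("side",u,z).round(4))
r,_=fit(L,[.422,.362,.092,-.04]);print(r.x[:3],np.degrees(r.x[3]),r.fun.round(1))
```

```text
[0.3888 0.3368 0.0925]
[0.4521 0.332  0.0925]
[0.4221 0.3637 0.1865]
[0.41988878 0.34602763 0.10432508] -6.601320650128145 [-0.3 -0.5 -1.1  0.2  0.6  2.9  0.5  0.1 -0.  -1.6]
```

```bash
python3 -m pendant '[{"linear":[0,-0.0007,0.012],"roll":-0.01},{"linear":[0,0,0.012],"roll":0},{"linear":[0,0,0.004],"roll":0},{"linear":[0,0,0.003],"roll":0},{"linear":[0,0,0],"roll":0}]'
python3 -m pendant '[{"linear":[0,0,0.003],"roll":0},{"linear":[0,0,0.003],"roll":0},{"linear":[0,0,0],"roll":0}]'
python3 -c "from h import *;go(.4216,.3625,.09);o=get_obs();print(o['force'],o['wrist_torque'])"
```

```text
time: 9.65
eef_pos: [0.4215, 0.3625, 0.1065]
ee_rot: [0.0, 0.723, 0.691, -0.0]
force: [0.4, 1.0, -4.4]
grip_width: 0.056
grasp_force: 44.1
time: 10.02
eef_pos: [0.4214, 0.3625, 0.1004]
ee_rot: [0.0, 0.723, 0.691, -0.0]
force: [0.3, -0.1, -4.5]
grip_width: 0.0565
grasp_force: 44.2
t 10.03 pos [0.4214 0.3625 0.1004] finger az -2.58 q7 -0.63 w 0.0565
shift [0.     0.0002 0.0104] roll 
[ 0.32894333 -0.12226402 -4.4790825 ] [ 0.05113398  0.00281052 -0.01113131]
```

No contact with the jar already between the walls. I continue down.

```bash
python3 -m pendant '[{"linear":[0,0,0.003],"roll":0},{"linear":[0,0,0.003],"roll":0},{"linear":[0,0,0.002],"roll":0},{"linear":[0,0,0],"roll":0}]'
python3 -m pendant '[{"linear":[0,0,0.001],"roll":0},{"linear":[0,0,0.001],"roll":0},{"linear":[0,0,0],"roll":0}]'
```

```text
time: 10.52
eef_pos: [0.4214, 0.3625, 0.0924]
ee_rot: [0.0, 0.723, 0.691, -0.0]
force: [0.1, 0.9, -5.0]
grip_width: 0.0561
grasp_force: 44.2
time: 10.9
eef_pos: [0.4215, 0.3626, 0.0905]
ee_rot: [0.0, 0.723, 0.691, -0.0]
force: [0.0, 0.5, -5.6]
grip_width: 0.0564
grasp_force: 44.2
```

```bash
python3 -m pendant '[{"linear":[0,0,0.001],"roll":0},{"linear":[0,0,0],"roll":0}]'
python3 -m pendant '[{"linear":[0,0,0.001],"roll":0},{"linear":[0,0,0],"roll":0}]'
```

```text
time: 11.15
eef_pos: [0.4217, 0.3626, 0.09]
ee_rot: [-0.0, 0.723, 0.691, 0.0]
force: [-1.2, -2.6, 4.3]
grip_width: 0.0563
grasp_force: 45.3
time: 11.4
eef_pos: [0.4218, 0.3627, 0.0895]
ee_rot: [-0.0, 0.723, 0.691, 0.0]
force: [-5.6, -4.8, 16.9]
grip_width: 0.0561
grasp_force: 46.8
```

Seated: TCP z 0.090 is exactly 45 mm above the table grasp height, with contact force. I twist anticlockwise.

```bash
python3 -m pendant '[{"linear":[0,0,-0.0005],"roll":-0.05},{"linear":[0,0,0],"roll":-0.08},{"linear":[0,0,0],"roll":-0.1},{"linear":[0,0,0],"roll":-0.1},{"linear":[0,0,0],"roll":0}]'
python3 -c "from h import *;go(.4216,.3625,.09);o=get_obs();print(o['force'],o['wrist_torque'])"
```

```text
time: 12.02
eef_pos: [0.4221, 0.3634, 0.09]
ee_rot: [-0.0, 0.599, 0.801, 0.001]
force: [-0.7, 1.5, 6.7]
grip_width: 0.0562
grasp_force: 45.5
t 12.03 pos [0.4221 0.3634 0.09  ] finger az 16.41 q7 -0.34 w 0.0562
shift [-0.0007 -0.0008 -0.    ] roll 
[-0.70571838  1.45155371  6.73942148] [0.17257728 0.23685684 0.04497033]
```

```bash
python3 -m pendant '[{"linear":[0,0,0],"roll":-0.1},{"linear":[0,0,0],"roll":-0.1},{"linear":[0,0,0],"roll":-0.1},{"linear":[0,0,0],"roll":-0.1}]'
python3 -c "from h import *;go(.4216,.3625,.09);o=get_obs();print(o['force'],o['wrist_torque'])"
python3 -m pendant '[{"linear":[0,0,0],"roll":-0.1},{"linear":[0,0,0],"roll":-0.1},{"linear":[0,0,0],"roll":-0.1}]' >/dev/null
python3 - <<'E'
from h import *
go(.4216,.3625,.09);o=get_obs();print(o['force'],o['wrist_torque'])
s=get_image("side")[:,:,::-1]
cv2.imwrite("pics/twist.png",cv2.resize(s[160:260,150:250],None,fx=6,fy=6,interpolation=cv2.INTER_CUBIC))
E
```

```text
time: 12.52
eef_pos: [0.4222, 0.3634, 0.09]
ee_rot: [0.0, 0.427, 0.904, 0.001]
force: [0.5, 0.6, 7.9]
grip_width: 0.0561
grasp_force: 45.4
t 12.53 pos [0.4222 0.3634 0.09  ] finger az 39.41 q7 0.01 w 0.0561
shift [-0.0003 -0.001  -0.    ] roll 
[0.47327045 0.63983996 7.94154128] [ 0.03880567  0.0901327  -0.2729731 ]
t 12.9 pos [0.4225 0.3635 0.0903] finger az 56.6 q7 0.27 w 0.056
shift [ 0.0002 -0.0013  0.0003] roll 
[-0.03693924 -0.75297774 12.08594797] [-0.0704255   0.11103097 -0.1561439 ]
```

View pics/twist.png

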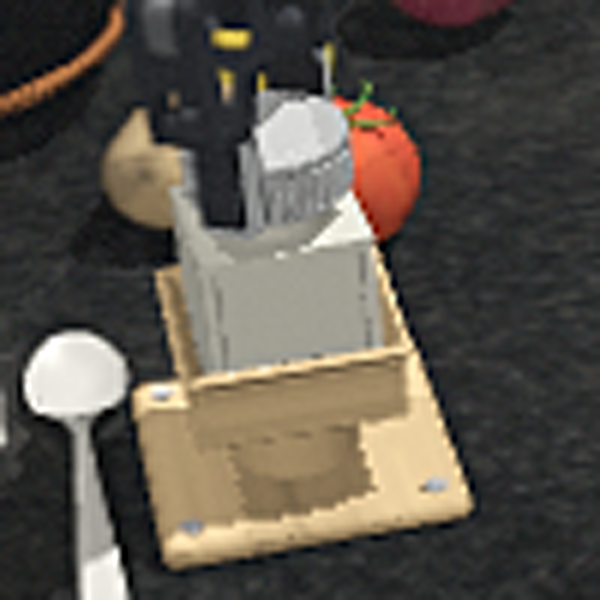

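The jar sits in the socket, upright, with the fingers on the lid (crop (290,160)). The rising vertical force suggests the seal is pushing the loosening lid. I finish the twist.

```bash
python3 -m pendant '[{"linear":[0,0,0],"roll":-0.1},{"linear":[0,0,0],"roll":-0.1},{"linear":[0,0,0],"roll":-0.1},{"linear":[0,0,0],"roll":-0.07},{"linear":[0,0,0],"roll":0}]'
python3 -c "from h import *;go(.4216,.3625,.09);o=get_obs();print(o['force'],o['wrist_torque'])"
python3 -m pendant '[{"linear":[0,0,-0.002],"roll":0},{"linear":[0,0,-0.002],"roll":0},{"linear":[0,0,0],"roll":0}]'
```

```text
time: 13.58
eef_pos: [0.4225, 0.3636, 0.0903]
ee_rot: [0.001, 0.107, 0.994, 0.001]
force: [-0.5, 0.9, 11.3]
grip_width: 0.0561
grasp_force: 46.0
t 13.57 pos [0.4225 0.3636 0.0903] finger az 77.68 q7 0.6 w 0.0561
shift [ 0.0007 -0.0012  0.0003] roll 
[-0.46731806  0.86682423 11.31435454] [-0.0038647   0.15069326  0.09244273]
time: 13.95
eef_pos: [0.4215, 0.3626, 0.0932]
ee_rot: [0.0, 0.108, 0.994, -0.0]
force: [-0.6, 0.1, -0.8]
grip_width: 0.0559
grasp_force: 44.6
```

Only the lid's weight remains on the wrist, so the lid is free. I lift it 36 mm in total.

```bash
python3 -m pendant '[{"linear":[0,0,-0.004],"roll":0},{"linear":[0,0,-0.008],"roll":0},{"linear":[0,0,-0.01],"roll":0},{"linear":[0,0,-0.007],"roll":0},{"linear":[0,0,-0.004],"roll":0}]'
python3 -m pendant '[{"linear":[0,0,0],"roll":0},{"linear":[0,0,0],"roll":0},{"linear":[0,0,0],"roll":0},{"linear":[0,0,0],"roll":0}]'
python3 - <<'E'
from h import *
go(.4216,.3625,.126)
s=get_image("side")[:,:,::-1];t=get_image("top")[:,:,::-1]
f=lambda im,x,y:cv2.resize(im[y:y+110,x:x+80],None,fx=5,fy=5,interpolation=cv2.INTER_CUBIC)
cv2.imwrite("pics/end.png",np.hstack([f(s,160,145),f(t,185,210)]))
E
```

```text
time: 14.58
eef_pos: [0.4216, 0.3628, 0.1268]
ee_rot: [0.0, 0.108, 0.994, 0.0]
force: [-0.2, 0.1, -0.7]
grip_width: 0.0558
grasp_force: 44.6
time: 15.08
eef_pos: [0.4214, 0.3625, 0.1259]
ee_rot: [-0.0, 0.108, 0.994, -0.0]
force: [-0.1, 0.6, -0.2]
grip_width: 0.0565
grasp_force: 44.6
t 15.07 pos [0.4214 0.3625 0.1259] finger az 77.63 q7 0.59 w 0.0565
shift [-0.0002  0.     -0.0001] roll
```

View pics/end.png

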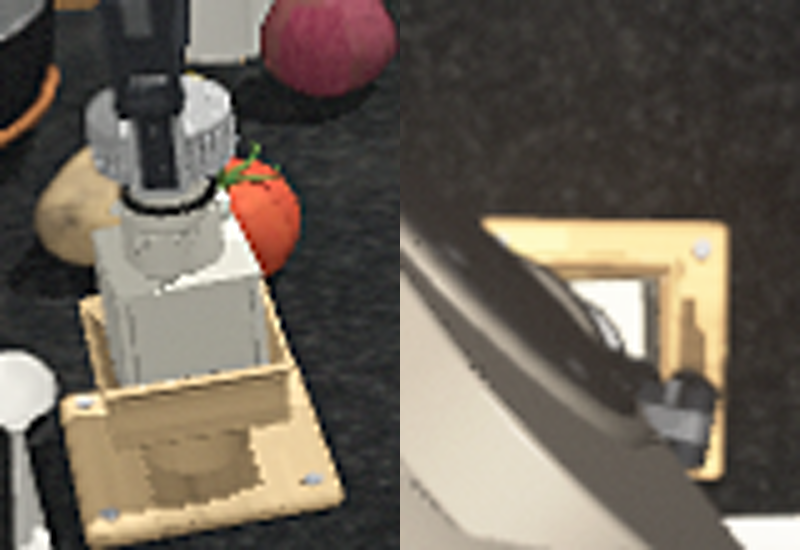

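The lid is held level above the open neck (crop lid (160,130), black seal at (170,195)), and the jar is home in the socket.

```bash
python3 -c "from station import *;print(close_job())"
```

```text
the job is handed in; nothing more can be done
None
```

The jar is seated in the socket and its lid is twisted off and held level about 2 cm above the rim; I handed the job in at about 15 s of the 56 s allowed, and the tin, shaker and spice jar were not touched.

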